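Tighten the axle nut deep in a trailer hub with the T-spanner, then hang the spanner up

TASK

Take the red-headed T-handled box spanner standing on the bench, fit it down the bore of the trailer hub, fully home over the axle nut, and turn the nut clockwise until it comes up tight against its stop. Then lift the spanner out and hang it upright by its cross bar across the two rails of the blue rack, slid along to the yellow bands. Do not let the spanner fall over, and leave the other things where they are.

Things in the scene. Friction and masses are not known exactly. Their poses are not given: they have to be found in the camera images.
- spanner: Steel T-handled box spanner with red head, 190 mm tall, 0.6-0.9 kg, standing upright on its open socket. Origin: centre of the socket's lower end; z up to the head. Hexagonal socket 45 mm tall, 43.5 mm across flats inside, 60 mm across corners outside, a pair of flats facing +-x. Shank 16 mm round. Cross bar 14 mm square, 160 mm long along y, underside at z = 135 mm, top 149 mm.
- spanner_head (a point): Where to grip the spanner: in its red head, a block 24 x 24 mm (sides along x and y) from 132 to 190 mm above the socket's lower end; the point is at 172 mm, on the axis. Axes as spanner.
- hub: Grey trailer hub on a 200 x 200 x 12 mm steel plate fixed to the bench. Origin: underside of the plate on the hub's axis; z up. Flange 176 mm wide, top at z = 59 mm, five 14 mm studs up to z = 95 mm on a 140 mm circle. Above it the nose, 100 mm wide, top at z = 130 mm, with a 70 mm bore down to z = 45 mm; the axle nut sits at the bottom.
- bore_mouth (a point): Centre of the mouth of the hub's bore, 130 mm above the bench; z up.
- nut_seat (a point): On the nut's axis, on top of its 58 mm round flange, 50 mm above the bench, 80 mm below the bore's mouth; a seated spanner stands here. Turns with the nut. The nut's yellow-zinc hexagon, 41 mm across flats (1.25 mm a side clear in the socket, 0.12 rad of play either way), rises 22 mm from here, a 27 mm threaded end 30 mm. A pair of its flats faces this frame's +-x.
- nut (a joint): Angle of the axle nut about its vertical axis, rad; grows as it is tightened (clockwise from above). Turns against about 0.15 N m of friction, stays where it is left, does not move up or down, and is tight at a hard stop at 1.4.
- rack: Blue rack fixed to the bench. Origin: on the bench under the middle of the rails; z up. Two 12 mm round steel rails along x at y = +-23 mm (34 mm clear between), tops at z = 165 mm, free at the -x end, fixed to a back plate at x = +110 mm. The socket is too wide to pass between the rails: the shank must come in from the free end. Foot plate, 8 mm thick, from x = +30 mm on.
- rack_mark (a point): Midway between the rails, level with their tops, at the middle of the 30 mm long yellow bands, one on each rail; axes as rack. The hung spanner's cross bar rests here with its length along y, the spanner's lower end 135 mm below.
- rack_tip (a point): Midway between the two 18 mm rubber balls (3 mm higher than the rails) at the rails' free ends, level with the rails' tops, 92 mm from rack_mark; axes as rack.
- small_spanner: Bystander: a smaller T-spanner with a blue head, hanging on the same rails 82 mm behind the yellow bands, its bar (140 mm) parallel to the place of the red one. Otherwise shaped alike; origin at its socket's lower end. Leave it.
- dust_cap: Bystander: bright metal hub dust cap, 82 mm wide, 36 mm high, lying on the bench. Origin: centre of its underside.
- grease_tin: Bystander: round green and steel tin, 76 mm wide, 85 mm high. Origin: centre of its underside.
- ring_wrench: Bystander: steel combination wrench, 220 mm long, lying on the bench along its x. Origin: middle of its underside.

How it is judged:
By the outcome, as a careful person would: the job done as asked, in the order asked, and still so for the second after the job is handed in, with the robot touching nothing.
It also fails if it takes over 58 s, if anything falls off the work surface, if the arm or the gripper's body presses on something with over 40 N, if the wrist force passes 120 N, or if a joint passes its speed limit or range.

ROBOT

A 6-joint arm with a two-finger parallel gripper is mounted at the origin on the work surface. World frame = base frame: x ahead of the robot, y to its left, z up, the work surface at z = 0. Lengths are in mm, angles in degrees, forces in N, time in s.
With the tool pointing down it reaches from about 300 to 850 mm from the base axis. Payload 4.2 kg.
Tool frame: the origin (TCP) lies midway between the tips of the shut fingers; the grasp point (between the pads) lies 19 mm behind it; z points along the fingers, y is the line along which they close (so a half turn about z gives the same grasp; the last joint's range is limited). The gripper opens to 91 mm and grips with 3 to 60 N. Pads are 32 mm wide; open, the fingers measure 118 mm over their backs; the gripper's body (76 mm by 178 mm) begins 60 mm behind the grasp point.
Start: joints at [-70.13, 18.312, 89.639, -0, 72.044, -1.146], TCP at [206.216, -536.766, 213.976] pointing down, gripper open.
Joint ranges: [-177.97, 177.97], [-48.28, 115.42], [12.27, 149.76], [-77.06, 257.06], [2.81, 150.46], [-146.56, 146.56]. Speed limits (degrees/s): [147.25, 147.25, 180, 180, 180, 180].

INTERFACE

Orientations are given as [roll, pitch, yaw] about the fixed x, y, z axes, in that order (R = Rz(yaw) Ry(pitch) Rx(roll)).
In Python, from workcell import env gives the robot as it stands.
- The arm moves only by the shell command python3 drive.py 'ROWS' [OPENING] [FORCE]. ROWS is rows parted by semicolons, their numbers by spaces, 1 to 8 of them, each of 6 numbers: dx, dy, dz in mm, then a rotation vector rx, ry, rz in degrees; each row shifts and turns the commanded pose from where the row before left it, along the tool's axes as they then stand; what a row does not reach is not made up. A row lasts 1/10 s, in which the tool goes at most 50 mm and 8.59 degrees, less where a joint would pass 70% of its speed; a pose out of reach is approached as far as the arm can. OPENING is the finger opening in mm, set as the command begins (- or left out keeps the last). The fingers move at their own pace and stop on an object; FORCE is the grip in N (left out, the last holds). Time passes only in rows, so rows that do not move let the fingers close. It prints the time, the measured TCP pose, the force, the opening and the grip force at its end.
- env.state(): the state, without advancing time (a new reading comes with each control period).
- env.grab_frame(name): name is "scene" or "top" or "wrist"; returns the picture (420x560x3 uint8, blue, green, red); there is no depth.
- env.camera_model(name): a dict with "fx", "fy", "cx", "cy" (pixels), "D" ([k1, k2, p1, p2, k3] as OpenCV has them; the pictures are not rectified), "T" (4x4, takes a point from camera to world coordinates). Camera axes: x right, y up, looking along -z (the intrinsics and any distortion apply to the point x, -y, -z); pixel columns grow to the right and rows downward; lengths in mm; the calibration is good to about 2 mm. A picture is of the moment at which its call begins: read the wrist's pose just before it. camera_model takes no time and is no camera call; for the wrist camera it gives the pose at the moment of the call.
- env.job_done(): hands the job in; it is judged then, once.
The state is a dict: "time_s": time; "qpos": joint angles; "qvel": joint speeds; "effort": joint torques, N m; "ee_pos": TCP position; "ee_rot": TCP orientation; "force": force on the tool from outside, world axes, zero at the start; "torque": the same for the moment, N m; "gripper_width": finger opening in mm; "gripper_force": force on a finger pad.
Only numpy, scipy, OpenCV 4.12 (cv2) and the standard library are available. Lean on these libraries where they do the work, as an engineer would, in place of code of your own. Each camera call takes 0.05 s, during which the arm holds its last target. There are 200 camera calls.

## Working session

There is one attempt and no reset: what is moved stays moved. The work goes in short steps, Python scripts to look and compute and a shell command to move; the robot and the scene stay as the last step left them, time stands still between calls to the robot, and variables do not carry over. Pictures are saved under pics/ and viewed, at most 10 in all, crops included, and the job is handed in when it is done.

```bash
ls; mkdir -p pics; python3 - <<'E'
from workcell import env
import cv2
for n in("scene","top"):
    cv2.imwrite(f"pics/{n}0.png",env.grab_frame(n))
    m=env.camera_model(n);print(n,m)
print(env.state())
E
```

```text
drive.py
pics
workcell.py
scene {'fx': 482.0319852602816, 'fy': 482.0319852602816, 'cx': 276.3864692450521, 'cy': 207.28801108930185, 'D': array([-0.06135564,  0.        ,  0.        ,  0.        ,  0.        ]), 'T': array([[-6.61282393e-01, -5.77974254e-01,  4.78175029e-01,
         1.16407086e+03],
       [ 7.50103567e-01, -5.15512767e-01,  4.14235713e-01,
         4.71030537e+02],
       [ 7.08775524e-03,  6.32607578e-01,  7.74440066e-01,
         1.05008335e+03],
       [ 0.00000000e+00,  0.00000000e+00,  0.00000000e+00,
         1.00000000e+00]])}
top {'fx': 426.5894962544736, 'fy': 426.5894962544736, 'cx': 282.74840772612686, 'cy': 205.37594313580462, 'D': array([-0.01315283,  0.        ,  0.        ,  0.        ,  0.        ]), 'T': array([[ 5.76398034e-03,  9.82150439e-01, -1.88008756e-01,
         3.75748053e+02],
       [-9.99787053e-01,  1.93460767e-03, -2.05451981e-02,
        -5.17422542e+01],
       [-1.98147522e-02,  1.88087143e-01,  9.81952444e-01,
         1.20164937e+03],
       [ 0.00000000e+00,  0.00000000e+00,  0.00000000e+00,
         1.00000000e+00]])}
{'time_s': 0.1, 'qpos': array([-7.01299495e+01,  1.83460979e+01,  8.96976741e+01, -2.42635258e-03,
        7.20422117e+01, -1.14693276e+00]), 'qvel': array([-0.00105117, -0.07999247, -0.20005036, -0.00296796,  0.05710341,
       -0.03127708]), 'effort': array([ 3.66288186e-04, -4.13331449e+01, -2.32510149e+01,  7.29212863e-02,
        4.22394974e-02, -5.97428948e-05]), 'ee_pos': array([ 206.05316369, -536.35168339,  213.23499126]), 'ee_rot': array([-1.79913987e+02,  5.85477492e-04,  2.10177335e+01]), 'force': array([ 0.49231601, -0.52800822,  1.07338969]), 'torque': array([-0.00974727,  0.00821161,  0.01575265]), 'gripper_force': 0.0, 'gripper_width': 90.93777830768772}
```
View pics/scene0.png

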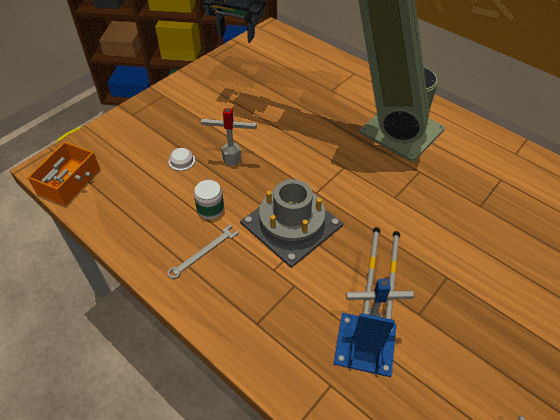

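View pics/top0.png

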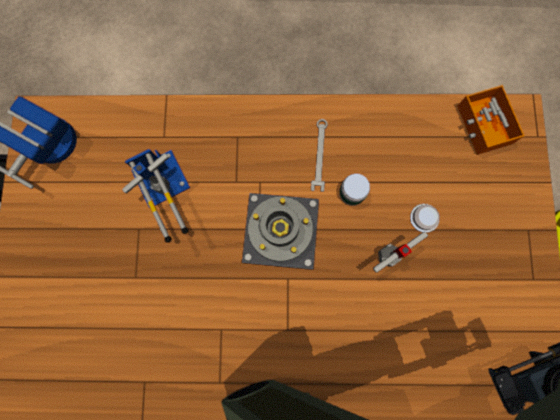

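The views show the red spanner at top-image (404,250), the hub at (281,230), and the rack with rails ending at (168,239) and (184,231). Next I'll enlarge these.

```bash
cat > h.py <<'E'
from workcell import env
import cv2, numpy as np
from scipy.optimize import least_squares
def proj(m,P):
    P=np.atleast_2d(P).astype(float); T=m["T"]
    c=(P-T[:3,3])@T[:3,:3]; c=c*[1,-1,-1]
    K=np.array([[m["fx"],0,m["cx"]],[0,m["fy"],m["cy"]],[0,0,1]])
    return cv2.projectPoints(c,np.zeros(3),np.zeros(3),K,np.array(m["D"]))[0].reshape(-1,2)
def unproj(m,uv,z):
    K=np.array([[m["fx"],0,m["cx"]],[0,m["fy"],m["cy"]],[0,0,1]])
    u=cv2.undistortPoints(np.array(uv,float).reshape(-1,1,2),K,np.array(m["D"])).reshape(-1,2)
    d=np.c_[u[:,0],-u[:,1],-np.ones(len(u))]@m["T"][:3,:3].T; o=m["T"][:3,3]
    return o+d*((np.broadcast_to(z,len(u))-o[2])/d[:,2])[:,None]
def tile(im,x0,y0,w,h,W,H,step=10):
    s=W/w
    t=cv2.resize(im[y0:y0+h,x0:x0+w],(W,H),interpolation=cv2.INTER_CUBIC)
    for x in range((x0//step+1)*step,x0+w,step):
        X=int((x-x0+.5)*s); cv2.line(t,(X,0),(X,6),(255,255,255),1); cv2.putText(t,str(x),(X-10,17),0,.35,(255,255,255),1)
    for y in range((y0//step+1)*step,y0+h,step):
        Y=int((y-y0+.5)*s); cv2.line(t,(0,Y),(6,Y),(255,255,255),1); cv2.putText(t,str(y),(8,Y+4),0,.35,(255,255,255),1)
    return t
E
python3 - <<'E'
from h import *
t=cv2.imread("pics/top0.png");s=cv2.imread("pics/scene0.png")
a=np.vstack([np.hstack([tile(t,360,222,80,60,400,300),tile(t,232,190,100,75,400,300)]),
 np.hstack([tile(t,100,145,133,100,400,300),tile(s,315,222,133,100,400,300)])])
cv2.imwrite("pics/c1.png",a)
E
```

View pics/c1.png

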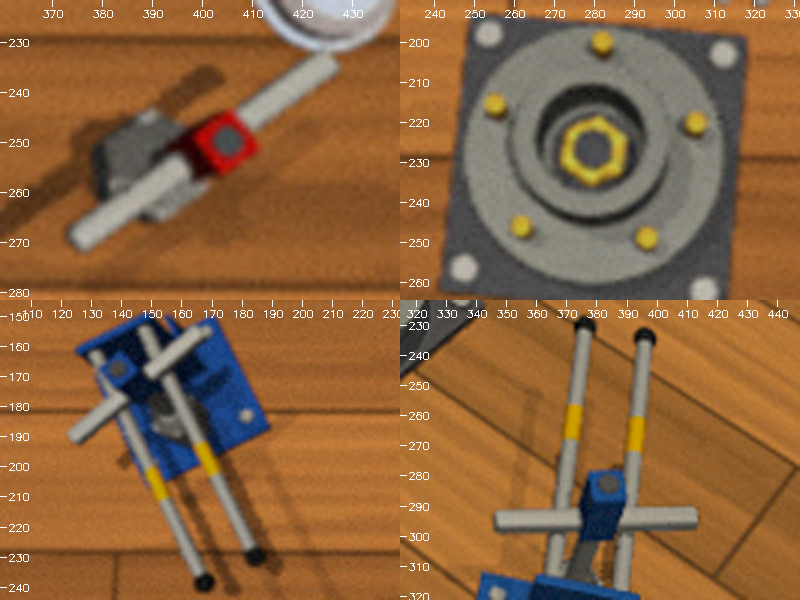

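Enlarged top view: head top centre (404.7,249.5), bar ends (374.5,268.5) and (427,234.5). The hub has studs at (282,199.5), (255.5,215.5), (305.5,219.5), (262,246) and (293,249), and the nut hexagon at (280,227) has its corners along the image vertical. The rack tips are at (168,238.5) and (184.5,230), the bands at (151.5,206) and (169,197.5). In the scene view the tips are at (376.5,230) and (396.5,233), the bands at (372.5,262) and (393,266.5).

```bash
cat > fit.py <<'E'
from h import *
T=env.camera_model("top");S=env.camera_model("scene")
def fit(model,x0,obs):
    # obs: (cam, pts local, uv)
    def f(x):
        c,s=np.cos(x[2]),np.sin(x[2]);r=[]
        for m,P,uv in obs:
            P=np.array(P,float);W=np.c_[P[:,0]*c-P[:,1]*s+x[0],P[:,0]*s+P[:,1]*c+x[1],P[:,2]]
            r.append((proj(m,W)-uv).ravel())
        return np.concatenate(r)
    q=least_squares(f,x0);print(model,q.x[:2].round(1),np.degrees(q.x[2]).round(1),"res",f(q.x).round(1))
    return q.x
if __name__=="__main__":
    p=unproj(T,[(404.7,249.5)],190)[0];e=unproj(T,[(374.5,268.5),(427,234.5)],142)
    print("sp top",p,e,np.degrees(np.arctan2(*(e[1]-e[0])[1::-1])))
    fit("spanner",[p[0],p[1],1],[(T,[[0,0,190],[0,80,142],[0,-80,142]],np.array([[404.7,249.5],[374.5,268.5],[427,234.5]])),(S,[[0,0,190]],np.array([[228.5,110]]))])
    a=np.radians(np.arange(5)*72)
    st=np.array([[282,199.5],[305.5,219.5],[293,249],[262,246],[255.5,215.5]])
    c=unproj(T,[st.mean(0)],95)[0];print("studs",c, unproj(T,[(280,227)],76))
    fit("hub",[c[0],c[1],0],[(T,np.c_[70*np.cos(-a),70*np.sin(-a),95+0*a],st)])
    b=[[0,23,160],[0,-23,160]];t=[[-92,23,160],[-92,-23,160]]
    bt=unproj(T,[(151.5,206),(169,197.5),(168,238.5),(184.5,230)],160);print(bt)
    bs=unproj(S,[(372.5,262),(393,266.5),(376.5,230),(396.5,233)],160);print(bs)
    g=bt[:2].mean(0);d=bt[:2].mean(0)-bt[2:].mean(0);y=np.arctan2(d[1],d[0])
    o=[(T,b+t,np.array([(151.5,206),(169,197.5),(168,238.5),(184.5,230)])),(S,b+t,np.array([(393,266.5),(372.5,262),(396.5,233),(376.5,230)]))]
    fit("rack",[g[0],g[1],y],o); fit("rackT",[g[0],g[1],y],o[:1]);fit("rackS",[g[0],g[1],y],o[1:])
E
python3 fit.py
```

```text
sp top [ 464.09152337 -318.76116038  190.        ] [[ 421.50235077 -255.47508826  142.        ]
 [ 505.67726669 -388.40685862  142.        ]] -57.657234272852975
spanner [ 463.1 -320.2] 32.4 res [ 0.6  0.4 -1.2  0.5 -0.3 -0.1 -1.3  0.1]
studs [532.90348403 -20.65864667  95.        ] [[532.650709   -21.21117084  76.        ]]
hub [533.3 -20.6] -4.9 res [ 0.   0.2  0.1  0.3  0.4 -0.3 -0.2 -0.1 -0.3 -0.1]
[[572.94753784 298.8417763  160.        ]
 [594.76306168 255.89854096 160.        ]
 [491.46359688 252.59251205 160.        ]
 [512.71487086 212.67989541 160.        ]]
[[590.40845127 254.60275002 160.        ]
 [570.28947464 294.93035168 160.        ]
 [511.52718451 211.99323875 160.        ]
 [487.95013951 251.46234448 160.        ]]
rack [582.1 275.9] 28.3 res [ 1.   0.7  0.1  0.7 -0.   0.5  0.2  0.3  0.2  0.6 -0.3  1.  -0.1  0.9
 -0.1  0.1]
rackT [583.4 276.9] 28.5 res [ 0.7  0.2 -0.3  0.2 -0.3 -0.  -0.1 -0.3]
rackS [580.6 274.9] 28.2 res [ 0.2 -0.1 -0.2  0.3 -0.   0.3  0.  -0.5]
```

```bash
cat > go.py <<'E'
import sys,numpy as np
from scipy.spatial.transform import Rotation as R
from workcell import env
# usage: go.py x y z yaw : TOOL delta from measured pose (tool down)
s=env.state();x,y,z,yaw=map(float,sys.argv[1:5])
A=R.from_euler("xyz",s["ee_rot"],degrees=True);B=R.from_euler("xyz",[180,0,yaw],degrees=True)
print("t",s["time_s"],"pos",s["ee_pos"].round(1),"rot",s["ee_rot"].round(1),"F",s["force"].round(1),"Tq",s["torque"].round(2),"w",round(s["gripper_width"],1),"q",s["qpos"].round(0))
print("d tool now",A.inv().apply(np.array([x,y,z])-s["ee_pos"]).round(1),"after turn",B.inv().apply(np.array([x,y,z])-s["ee_pos"]).round(1),"rotvec",np.degrees((A.inv()*B).as_rotvec()).round(1))
E
python3 drive.py '40 -13.7 -14 0 0 0;40 -13.7 -14 0 0 0;40 -13.7 -14 0 0 0;40 -13.7 -14 0 0 0;40 -13.7 -14 0 0 0;40 -13.7 -14 0 0 0;40 -13.7 -14 0 0 0;38 -13.7 -14 0 0 0'
python3 drive.py '0 0 0 0 0 -8.5;0 0 0 0 0 -8.5;0 0 0 0 0 -8.5;0 0 0 0 0 -8.5;0 0 0 0 0 -8.5;0 0 0 0 0 -8.5'
python3 drive.py '0 0 0 0 0 -8.5;0 0 0 0 0 -8.5;0 0 0 0 0 -8.5;0 0 0 0 0 -8.5;0 0 0 0 0 -8.5;0 0 0 0 0 -8;0 0 0 0 0 0'
python3 go.py 463 -320 300 122.4
python3 - <<'E'
from h import *
m=env.camera_model("wrist");im=env.grab_frame("wrist");cv2.imwrite("pics/w1.png",im);np.save("w1.npy",m)
print(m["T"].round(3), m["fx"],m["cx"],m["cy"]);print(proj(m,[[463,-320,190],[463,-320,0]]))
E
```

```text
time_s: 0.9
ee_pos: [464.8, -318.9, 326.1]
ee_rot: [-180.0, 0.0, 21.0]
force: [1.2, -0.9, 0.0]
gripper_width: 91.4
gripper_force: 0.0
time_s: 1.5
ee_pos: [463.6, -320.2, 325.4]
ee_rot: [-179.9, -0.0, 72.4]
force: [0.4, -0.0, -0.4]
gripper_width: 91.3
gripper_force: 0.0
time_s: 2.2
ee_pos: [463.6, -320.3, 325.5]
ee_rot: [-180.0, -0.1, 122.5]
force: [1.2, 0.1, -0.4]
gripper_width: 90.9
gripper_force: 0.0
t 2.2 pos [ 463.6 -320.3  325.5] rot [-1.800e+02 -1.000e-01  1.225e+02] F [ 1.2  0.1 -0.4] Tq [ 0.03 -0.13  0.03] w 90.9 q [-36.  15.  79.  -0.  86. -68.]
d tool now [ 0.5 -0.3 25.5] after turn [ 0.6 -0.3 25.5] rotvec [-0.  -0.1  0.1]
[[ 8.44000e-01 -5.14000e-01 -1.55000e-01  4.19622e+02]
 [ 5.37000e-01  8.08000e-01  2.43000e-01 -2.52491e+02]
 [-0.00000e+00 -2.88000e-01  9.58000e-01  4.95652e+02]
 [ 0.00000e+00  0.00000e+00  0.00000e+00  1.00000e+00]] 343.5036486558175 275.6089638585582 214.15779375245606
[[276.08414312 201.84281269]
 [275.94553167 168.58547932]]
```

View pics/w1.png

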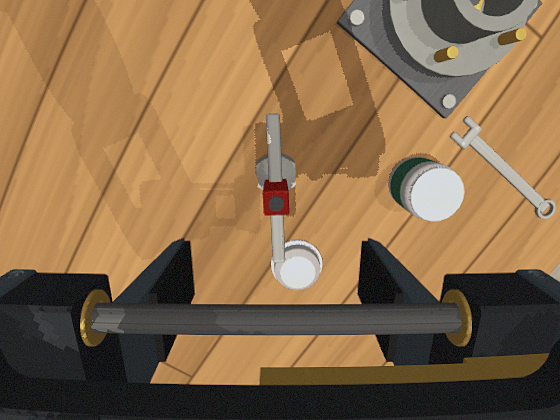

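Wrist view: head top centre at (276.5,203), bar running from (274,115) to (278,262).

```bash
python3 - <<'E'
from fit import *
W=np.load("w1.npy",allow_pickle=True).item()
im=cv2.imread("pics/w1.png");h=cv2.cvtColor(im,cv2.COLOR_BGR2HSV)
r=cv2.inRange(h[170:225,250:310],(0,120,40),(12,255,255))|cv2.inRange(h[170:225,250:310],(170,120,40),(180,255,255))
ys,xs=np.nonzero(r);print("red",xs.min()+250,xs.max()+250,ys.min()+170,ys.max()+170)
# bar centreline columns
for y in (120,130,140,150,230,240):
    row=im[y,255:300].astype(int);mx=row.max(1);sat=mx-row.min(1);k=np.nonzero((sat<25)&(mx>110))[0];print(y,k.min()+255,k.max()+255)
print(unproj(W,[(276.5,203)],190),unproj(W,[(274,115),(278,262)],142))
fit("w",[463,-320,.55],[(W,[[0,0,190],[0,80,142]],np.array([[276.5,203],[274,115]]))])
E
```

```text
red 262 289 179 215
120 266 278
130 267 279
140 267 279
150 268 280
230 272 283
240 272 299
[[ 463.91413926 -320.72283167  190.        ]] [[ 420.05456431 -256.33209912  142.        ]
 [ 509.15152746 -388.3583843   142.        ]]
w [ 464.5 -321.6] 34.3 res [ 0.   1.1 -0.  -1.1]
```

```bash
python3 drive.py '0.4 0 26 0 0 -1.4;0 0 26 0 0 0;0 0 26 0 0 0;0 0 26 0 0 0;0 0 26 0 0 0;0 0 26 0 0 0;0 0 16.5 0 0 0;0 0 0 0 0 0'
python3 go.py 463.8 -320.5 153 123.8
python3 drive.py '0 0 0 0 0 0;0 0 0 0 0 0;0 0 0 0 0 0;0 0 0 0 0 0;0 0 0 0 0 0;0 0 0 0 0 0;0 0 0 0 0 0;0 0 0 0 0 0' 20 50
python3 go.py 463.8 -320.5 153 123.8
```

```text
time_s: 3.05
ee_pos: [462.0, -319.0, 150.8]
ee_rot: [-179.9, -0.3, 123.8]
force: [-0.9, -0.4, -0.0]
gripper_width: 91.0
gripper_force: 0.0
t 3.05 pos [ 462.  -319.   150.8] rot [-179.9   -0.3  123.8] F [-0.9 -0.4 -0. ] Tq [ 0.08 -0.13 -0.03] w 91.0 q [-36.  20.  97.  -0.  64. -70.]
d tool now [-2.3  0.7 -2.2] after turn [-2.3  0.7 -2.2] rotvec [-0.1 -0.3 -0. ]
time_s: 3.85
ee_pos: [463.6, -320.1, 153.5]
ee_rot: [-180.0, 0.0, 123.9]
force: [0.8, 0.0, 0.4]
gripper_width: 30.3
gripper_force: 0.0
t 3.85 pos [ 463.6 -320.1  153.5] rot [-180.     0.   123.9] F [0.8 0.  0.4] Tq [ 0.04 -0.13  0.04] w 30.3 q [-36.  20.  97.  -0.  64. -70.]
d tool now [-0.5 -0.   0.5] after turn [-0.5 -0.   0.5] rotvec [-0.   0.   0.1]
```

```bash
python3 drive.py '0 0 0 0 0 0;0 0 0 0 0 0;0 0 0 0 0 0;0 0 0 0 0 0;0 0 0 0 0 0' 18 50
python3 drive.py '0 0 -5 0 0 0;0 0 -10 0 0 0;0 0 -20 0 0 0;0 0 -30 0 0 0;0 0 -30 0 0 0;0 0 -10 0 0 0;0 0 0 0 0 0;0 0 0 0 0 0'
python3 go.py 533 -20.8 258 121
python3 - <<'E'
from h import *
cv2.imwrite("pics/t2.png",env.grab_frame("top"));cv2.imwrite("pics/s2.png",env.grab_frame("scene"))
cv2.imwrite("pics/w2.png",env.grab_frame("wrist"));s=env.state();print(s["ee_pos"],s["ee_rot"])
E
```

```text
time_s: 4.35
ee_pos: [463.5, -320.1, 153.5]
ee_rot: [-180.0, 0.0, 123.9]
force: [0.3, 0.5, 0.0]
gripper_width: 23.7
gripper_force: 50.0
time_s: 5.15
ee_pos: [462.6, -319.4, 256.7]
ee_rot: [-179.9, -0.2, 123.9]
force: [0.7, 0.1, -8.9]
gripper_width: 23.9
gripper_force: 50.0
t 5.15 pos [ 462.6 -319.4  256.7] rot [-179.9   -0.2  123.9] F [ 0.7  0.1 -8.9] Tq [ 0.03 -0.11 -0.03] w 23.9 q [-36.  16.  87.  -0.  77. -70.]
d tool now [208.6 225.   -0.9] after turn [219.7 214.1  -1.3] rotvec [-0.1 -0.2  2.9]
[ 462.72160496 -319.48979735  256.44077601] [-179.91939586   -0.21384037  123.91317673]
```

```bash
python3 drive.py '7 11 0 0 0 0;16 24 0 0 0 0;21 32 0 0 0 0;21 32 0 0 0 0;21 31 0 0 0 0;15 23 0 0 0 0;8 12 0 0 0 0;0 0 0 0 0 0'
python3 drive.py '0 0 0 0 0 0;0 0 0 0 0 0'
python3 go.py 533 -20.8 313 121
python3 - <<'E'
from h import *
m=env.camera_model("wrist");im=env.grab_frame("wrist");np.save("w3.npy",m);cv2.imwrite("pics/w3.png",im)
p=proj(m,[533,-20.8,75])[0];print(p)
x,y=int(p[0])-66,int(p[1])-50
t=cv2.imread("pics/t2.png")
a=np.zeros((600,800,3),np.uint8);a[:,:]=cv2.resize(im,(800,600))
a[:300,400:]=tile(im,x,y,133,100,400,300);a[:300,:400]=tile(t,380,200,93,70,400,300)
cv2.imwrite("pics/c3.png",a)
E
```

```text
time_s: 6.1
ee_pos: [540.1, -135.3, 257.9]
ee_rot: [180.0, -0.1, 124.1]
force: [0.2, -0.1, -8.5]
gripper_width: 23.5
gripper_force: 50.0
time_s: 6.3
ee_pos: [539.2, -138.4, 258.3]
ee_rot: [-179.9, 0.0, 123.9]
force: [-0.3, -0.7, -8.7]
gripper_width: 23.6
gripper_force: 50.0
t 6.3 pos [ 539.2 -138.4  258.3] rot [-179.9    0.   123.9] F [-0.3 -0.7 -8.7] Tq [ 0.06 -0.09 -0.03] w 23.6 q [-16.  15.  88.  -0.  77. -49.]
d tool now [101.1  60.4 -54.8] after turn [104.   55.3 -54.7] rotvec [-0.1  0.   2.9]
[338.14117199  90.11056415]
```

View pics/c3.png

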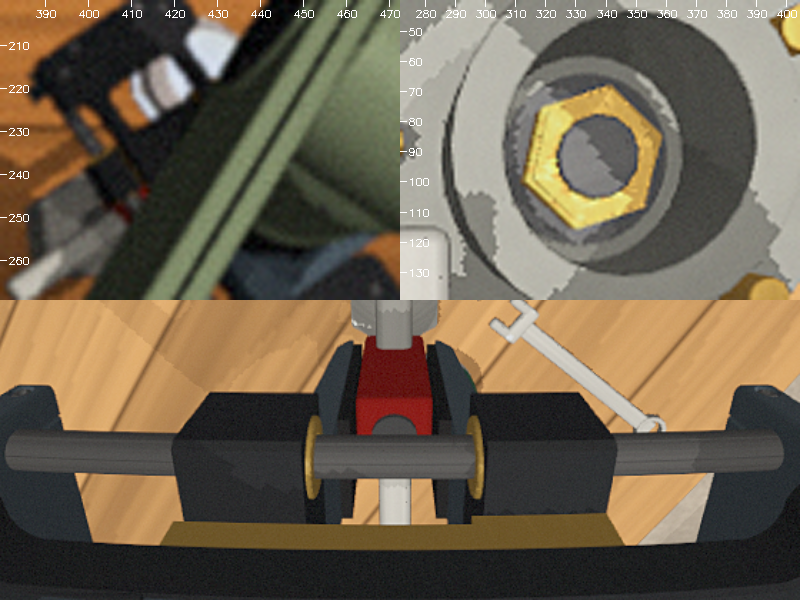

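The composite shows the nut clearly in the wrist picture: the hexagon is centred near (338,91) and the threaded ring is visible. The red head is held squarely between the pads. I'll fit the hexagon prism to the yellow mask.

```bash
cat > nutfit.py <<'E'
from h import *
from scipy.optimize import minimize
m=np.load("w3.npy",allow_pickle=True).item();im=cv2.imread("pics/w3.png");h=cv2.cvtColor(im,cv2.COLOR_BGR2HSV)
mk=cv2.inRange(h,(18,100,80),(35,255,255));mk[:, :300]=0;mk[:,375:]=0;mk[:45]=0;mk[130:]=0
cs,_=cv2.findContours(mk,cv2.RETR_EXTERNAL,cv2.CHAIN_APPROX_NONE);c=max(cs,key=cv2.contourArea)
hull=cv2.convexHull(c);print(cv2.contourArea(c),cv2.contourArea(hull))
k=8;big=np.zeros((100*k,90*k),np.uint8);cv2.fillPoly(big,[((hull.reshape(-1,2)-[290,40]+.5)*k).astype(np.int32)],255)
def cost(x):
    a=x[2]+np.pi/6+np.arange(6)*np.pi/3;r=41/np.sqrt(3)
    P=np.vstack([np.c_[x[0]+r*np.cos(a),x[1]+r*np.sin(a),z+0*a] for z in (50,72)])
    q=cv2.convexHull(((proj(m,P)-[290,40]+.5)*k).astype(np.float32))
    b=np.zeros_like(big);cv2.fillPoly(b,[q.astype(np.int32)],255);return (b!=big).sum()/k/k
best=min((minimize(cost,[533+dx,-21+dy,y0],method="Nelder-Mead",options=dict(initial_simplex=np.array([[533+dx,-21+dy,y0],[536+dx,-21+dy,y0],[533+dx,-18+dy,y0],[533+dx,-21+dy,y0+.15]]))) for dx in(-2,2) for dy in (-2,2) for y0 in(.35,.6)),key=lambda r:r.fun)
print("nut",best.x[:2],np.degrees(best.x[2]),best.fun)
s=env.state();p=s["ee_pos"];print(p,s["ee_rot"])
# red head columns in w3
r=cv2.inRange(h,(0,120,40),(12,255,255))|cv2.inRange(h,(170,120,40),(180,255,255))
for y in (250,260,270,285,292,298):
    k2=np.nonzero(r[y,240:315])[0];print(y,(k2.min()+240,k2.max()+240) if len(k2) else None)
col=np.nonzero(r[:,276])[0];print("col276 rows",col.min(),col.max())
a=np.radians(s["ee_rot"][2]);tx=np.array([np.cos(a),np.sin(a),0]);ty=np.array([np.sin(a),-np.cos(a),0])
for off in(-1,0,1):
    print(off,proj(m,[p+tx*(12+off)+ty*sy*12+[0,0,z] for z in(18.5+18.5,-21) for sy in(-1,1)]).round(1).tolist())
E
python3 nutfit.py
```

```text
1499.0 1550.5
nut [532.85064958 -23.11081981] 22.80778080908437 80.34375
[ 539.22022694 -138.52198975  258.33505623] [-1.79963803e+02  8.21491258e-03  1.23839023e+02]
250 (np.int64(253), np.int64(297))
260 (np.int64(252), np.int64(299))
270 (np.int64(250), np.int64(301))
285 (np.int64(249), np.int64(302))
292 (np.int64(249), np.int64(302))
298 (np.int64(249), np.int64(302))
col276 rows 245 289
-1 [[249.5, 280.4], [305.1, 280.4], [256.6, 234.1], [297.2, 234.1]]
0 [[249.4, 278.4], [305.2, 278.4], [256.6, 232.5], [297.2, 232.5]]
1 [[249.4, 276.3], [305.3, 276.3], [256.6, 230.9], [297.3, 230.9]]
```

```bash
cat >> nutfit.py <<'E'
def hexp(M,x,z,s,o):
    a=x[2]+np.pi/6+np.arange(6)*np.pi/3;r=41/np.sqrt(3)
    return np.round((proj(M,np.c_[x[0]+r*np.cos(a),x[1]+r*np.sin(a),z+0*a])-o+.5)*s).astype(np.int32)
A=cv2.resize(im[55:130,295:375],(640,600),interpolation=cv2.INTER_CUBIC)
cv2.polylines(A,[hexp(m,best.x,72,8,[295,55])],True,(255,0,0),1);cv2.polylines(A,[hexp(m,best.x,50,8,[295,55])],True,(0,0,255),1)
cv2.polylines(A,[((hull.reshape(-1,2)-[295,55]+.5)*8).astype(np.int32)],True,(0,255,0),1)
t=cv2.imread("pics/top0.png");B=cv2.resize(t[215:240,265:297],(160*1,125),interpolation=cv2.INTER_CUBIC)
C=np.zeros((600,800,3),np.uint8);C[:,:640]=A;C[:125,640:]=B
cv2.imwrite("pics/c4.png",C)
E
python3 nutfit.py >/dev/null
```

```text
(no output)
```

View pics/c4.png

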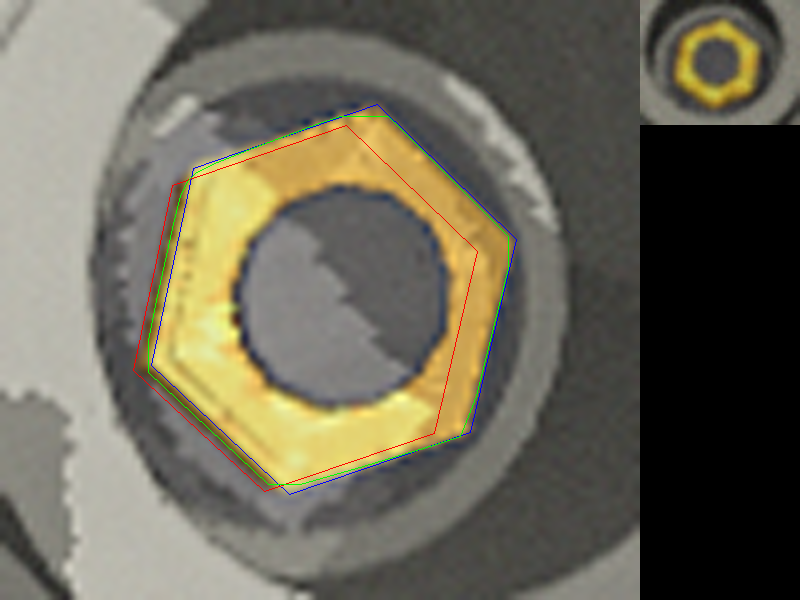

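The hexagon fit overlays the yellow nut's outline well, at yaw 22.8 (mod 60). The wrist and top views agree on the nut-to-head offset, so my target TCP is (533.4, -21.7) at yaw 112.8.

```bash
python3 drive.py '0 0 -8 0 0 0;0 0 -14 0 0 0;0 0 -14 0 0 0;0 0 -7 0 0 0;0 0 0 0 0 5.5;0 0 0 0 0 5.6;0 0 0 0 0 0'
python3 go.py 533.4 -21.7 301 112.8
```

```text
time_s: 7.05
ee_pos: [539.4, -137.9, 301.6]
ee_rot: [-180.0, 0.0, 112.8]
force: [0.0, -0.2, -9.2]
gripper_width: 23.8
gripper_force: 50.0
t 7.05 pos [ 539.4 -137.9  301.6] rot [-180.     0.   112.8] F [ 0.  -0.2 -9.2] Tq [ 0.02 -0.16 -0.05] w 23.8 q [-16.  14.  83.  -0.  83. -38.]
d tool now [109.5  39.5   0.6] after turn [109.5  39.5   0.6] rotvec [-0.  0. -0.]
```

```bash
python3 drive.py '8 3 0 0 0 0;18 6.5 0 0 0 0;25 9 0 0 0 0;25 9 0 0 0 0;20 7 0 0 0 0;9 3.5 0 0 0 0;4.5 1.5 0 0 0 0;0 0 0 0 0 0'
python3 drive.py '0 0 0 0 0 0;0 0 0 0 0 0;0 0 0 0 0 0'
python3 go.py 533.4 -21.7 236 112.8
```

```text
time_s: 7.85
ee_pos: [533.6, -21.2, 301.5]
ee_rot: [-180.0, 0.0, 112.9]
force: [-0.3, 0.4, -8.8]
gripper_width: 23.7
gripper_force: 50.0
time_s: 8.15
ee_pos: [533.6, -22.0, 301.4]
ee_rot: [-180.0, 0.0, 112.8]
force: [-0.3, -0.7, -8.6]
gripper_width: 23.9
gripper_force: 50.0
t 8.15 pos [533.6 -22.  301.4] rot [-180.     0.   112.8] F [-0.3 -0.7 -8.6] Tq [ 0.   -0.11 -0.03] w 23.9 q [ -4.  12.  86.  -0.  82. -26.]
d tool now [ 0.4 -0.1 65.4] after turn [ 0.4 -0.1 65.4] rotvec [-0.  0. -0.]
```

```bash
python3 drive.py '0.3 0 10 0 0 0;0 0 15 0 0 0;0 0 15 0 0 0;0 0 15 0 0 0;0 0 8 0 0 0;0 0 2 0 0 0;0 0 0 0 0 0;0 0 0 0 0 0'
python3 drive.py '0 0 4 0 0 0;0 0 4 0 0 0;0 0 3 0 0 0;0 0 0 0 0 0'
python3 go.py 533.4 -21.7 203.5 112.8
```

```text
time_s: 8.95
ee_pos: [534.1, -21.1, 237.2]
ee_rot: [179.9, 0.1, 112.8]
force: [-0.0, -0.1, -8.5]
gripper_width: 24.1
gripper_force: 50.0
time_s: 9.35
ee_pos: [533.0, -21.0, 224.8]
ee_rot: [-179.9, -0.0, 112.8]
force: [0.5, 0.8, -9.2]
gripper_width: 24.1
gripper_force: 50.0
t 9.35 pos [533.  -21.  224.8] rot [-179.9   -0.   112.8] F [ 0.5  0.8 -9.2] Tq [-0.03 -0.1   0.02] w 24.1 q [ -3.  14.  94.  -0.  72. -26.]
d tool now [-0.8  0.1 21.3] after turn [-0.8  0.1 21.3] rotvec [-0.1 -0.   0. ]
```

```bash
python3 drive.py '-0.3 0 1.5 0 0 0;0 0 1.5 0 0 0;0 0 0 0 0 0'
python3 go.py 533.4 -21.7 203.5 112.8
```

```text
time_s: 9.65
ee_pos: [533.5, -21.3, 222.2]
ee_rot: [-180.0, -0.0, 112.8]
force: [-0.7, -0.2, -8.4]
gripper_width: 23.5
gripper_force: 50.0
t 9.65 pos [533.5 -21.3 222.2] rot [-180.    -0.   112.8] F [-0.7 -0.2 -8.4] Tq [-0.   -0.16  0.03] w 23.5 q [ -4.  14.  94.  -0.  72. -26.]
d tool now [-0.3 -0.2 18.7] after turn [-0.3 -0.2 18.7] rotvec [-0. -0.  0.]
```

No contact, so it's on (or just over) the hexagon. Continuing down gently.

```bash
python3 drive.py '0 0 2 0 0 0;0 0 2 0 0 0;0 0 0 0 0 0'
python3 drive.py '0 0 2.5 0 0 0;0 0 2.5 0 0 0;0 0 0 0 0 0'
python3 go.py 533.4 -21.7 203.5 112.8
```

```text
time_s: 9.95
ee_pos: [533.3, -21.3, 218.1]
ee_rot: [-180.0, -0.0, 112.8]
force: [-0.3, 0.1, -8.5]
gripper_width: 23.7
gripper_force: 50.0
time_s: 10.25
ee_pos: [533.3, -21.3, 212.9]
ee_rot: [-179.9, -0.0, 112.8]
force: [-0.8, 1.4, -8.4]
gripper_width: 23.4
gripper_force: 50.0
t 10.25 pos [533.3 -21.3 212.9] rot [-179.9   -0.   112.8] F [-0.8  1.4 -8.4] Tq [-0.01 -0.17 -0.02] w 23.4 q [ -4.  15.  95.  -0.  70. -26.]
d tool now [-0.5 -0.   9.4] after turn [-0.5 -0.   9.4] rotvec [-0.1 -0.   0. ]
```

```bash
python3 drive.py '0 0 2.5 0 0 0;0 0 2.5 0 0 0;0 0 2 0 0 0;0 0 1 0 0 0;0 0 0 0 0 0'
python3 drive.py '0 0 1 0 0 0;0 0 0 0 0 0'
python3 drive.py '0 0 0.7 0 0 0;0 0 0 0 0 0'
python3 go.py 533.4 -21.7 203.5 112.8
```

```text
time_s: 10.75
ee_pos: [533.5, -21.3, 205.2]
ee_rot: [-180.0, -0.0, 112.8]
force: [0.4, -0.5, -9.2]
gripper_width: 23.7
gripper_force: 50.0
time_s: 10.95
ee_pos: [533.6, -21.3, 204.4]
ee_rot: [-180.0, 0.0, 112.8]
force: [-0.3, 0.1, -9.3]
gripper_width: 23.9
gripper_force: 50.0
time_s: 11.15
ee_pos: [533.6, -21.3, 203.7]
ee_rot: [-180.0, 0.0, 112.8]
force: [0.5, -0.6, -7.9]
gripper_width: 23.7
gripper_force: 50.0
t 11.15 pos [533.6 -21.3 203.7] rot [-180.     0.   112.8] F [ 0.5 -0.6 -7.9] Tq [ 0.03 -0.11  0.  ] w 23.7 q [ -4.  15.  96.  -0.  69. -26.]
d tool now [-0.3 -0.3  0.2] after turn [-0.3 -0.3  0.2] rotvec [-0.  0.  0.]
```

```bash
python3 drive.py '0 0 0.8 0 0 0;0 0 0 0 0 0;0 0 0 0 0 0'
python3 drive.py '0 0 0 0 0 4;0 0 0 0 0 4;0 0 0 0 0 2;0 0 0 0 0 0'
python3 go.py 533.4 -21.7 203.5 112.8
```

```text
time_s: 11.45
ee_pos: [533.7, -21.3, 203.4]
ee_rot: [180.0, 0.0, 112.8]
force: [-0.6, -0.0, -3.9]
gripper_width: 23.2
gripper_force: 50.0
time_s: 11.85
ee_pos: [533.3, -21.4, 203.4]
ee_rot: [-180.0, 0.0, 102.8]
force: [-1.9, -0.7, -3.2]
gripper_width: 23.8
gripper_force: 50.0
t 11.85 pos [533.3 -21.4 203.4] rot [-180.     0.   102.8] F [-1.9 -0.7 -3.2] Tq [-0.09  0.49 -0.09] w 23.8 q [ -4.  15.  96.  -0.  69. -16.]
d tool now [-0.3  0.  -0.1] after turn [-0.3 -0.  -0.1] rotvec [ -0.   0. -10.]
```

```bash
python3 drive.py '0 0 0 0 0 5;0 0 0 0 0 5;0 0 0 0 0 5;0 0 0 0 0 5;0 0 0 0 0 5;0 0 0 0 0 5;0 0 0 0 0 5;0 0 0 0 0 5'
python3 go.py 533.4 -21.7 203.5 112.8
python3 drive.py '0 0 0 0 0 4;0 0 0 0 0 4;0 0 0 0 0 4;0 0 0 0 0 4;0 0 0 0 0 4;0 0 0 0 0 3;0 0 0 0 0 0'
python3 go.py 533.4 -21.7 203.5 112.8
```

```text
time_s: 12.65
ee_pos: [533.2, -21.4, 203.4]
ee_rot: [-180.0, 0.0, 62.7]
force: [-2.3, -0.3, -2.5]
gripper_width: 23.9
gripper_force: 50.0
t 12.65 pos [533.2 -21.4 203.4] rot [-180.     0.    62.7] F [-2.3 -0.3 -2.5] Tq [-0.09  0.57  0.2 ] w 23.9 q [-4. 15. 96. -0. 69. 24.]
d tool now [-0.2  0.3 -0.1] after turn [-0.3  0.  -0.1] rotvec [ -0.    0.  -50.1]
time_s: 13.35
ee_pos: [534.1, -20.8, 203.8]
ee_rot: [179.9, -0.1, 40.1]
force: [-1.9, 2.5, -1.1]
gripper_width: 27.5
gripper_force: 50.0
t 13.35 pos [534.1 -20.8 203.8] rot [ 1.799e+02 -1.000e-01  4.010e+01] F [-1.9  2.5 -1.1] Tq [0.52 0.21 1.68] w 27.5 q [-3. 15. 96.  0. 69. 46.]
d tool now [-1.2  0.2  0.3] after turn [-0.6 -1.   0.3] rotvec [  0.1  -0.  -72.7]
```

Torque rose to 1.7 N·m and the head is twisting in the pads, so the nut is against its stop. I'll back the tool off to realign, then verify.

```bash
python3 drive.py '0 0 0 0 0 -3;0 0 0 0 0 -3;0 0 0 0 0 0'
python3 go.py 533.4 -21.3 203.5 49
python3 drive.py '0 0 0 0 0 -2;0 0 0 0 0 -2;0 0 0 0 0 0'
python3 go.py 533.4 -21.3 203.5 49
```

```text
time_s: 13.65
ee_pos: [534.1, -20.8, 203.8]
ee_rot: [180.0, -0.1, 45.8]
force: [-1.2, 1.6, -0.6]
gripper_width: 27.0
gripper_force: 50.0
t 13.65 pos [534.1 -20.8 203.8] rot [ 1.80e+02 -1.00e-01  4.58e+01] F [-1.2  1.6 -0.6] Tq [ 0.6   0.27 -0.01] w 27.0 q [-4. 15. 96.  0. 69. 41.]
d tool now [-0.9 -0.1  0.3] after turn [-0.9 -0.2  0.3] rotvec [ 0.  -0.1 -3.2]
time_s: 13.95
ee_pos: [534.1, -20.8, 203.7]
ee_rot: [180.0, -0.1, 49.7]
force: [-1.2, 2.6, 1.6]
gripper_width: 26.6
gripper_force: 50.0
t 13.95 pos [534.1 -20.8 203.7] rot [ 1.80e+02 -1.00e-01  4.97e+01] F [-1.2  2.6  1.6] Tq [ 0.74  0.24 -0.02] w 26.6 q [-4. 15. 96.  0. 69. 37.]
d tool now [-0.8 -0.2  0.2] after turn [-0.8 -0.2  0.2] rotvec [ 0.  -0.1  0.7]
```

```bash
python3 drive.py '0 0 0 0 0 0;0 0 0 0 0 0;0 0 0 0 0 -4;0 0 0 0 0 -3.3;0 0 0 0 0 0' 50
python3 - <<'E'
from h import *
m=env.camera_model("wrist");im=env.grab_frame("wrist");cv2.imwrite("pics/w5.png",im);np.save("w5.npy",m)
s=env.state();print(s["ee_pos"],s["ee_rot"],s["gripper_width"])
cv2.imwrite("pics/c5.png",cv2.resize(im[:330],(800,471)))
E
```

```text
time_s: 14.45
ee_pos: [534.0, -21.8, 203.1]
ee_rot: [179.9, 0.0, 57.1]
force: [0.5, -0.1, 0.4]
gripper_width: 49.9
gripper_force: 0.0
[533.96398429 -21.68767471 203.06573079] [1.79933174e+02 9.54504776e-03 5.70266646e+01] 50.07634455818486
```

View pics/c5.png

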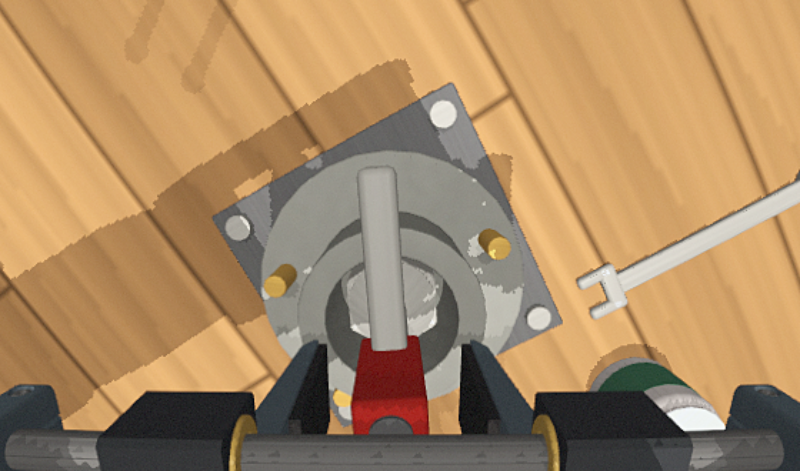

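Wrist picture: the spanner stands upright in the bore, socket seated. Its bar leans from (276.5,241) to (263,119), so it's turned a few degrees counter-clockwise of the tool.

```bash
python3 - <<'E'
from h import *
m=np.load("w5.npy",allow_pickle=True).item();im=cv2.imread("pics/w5.png")
p=[];
for y in(130,145,160,225,235):
    r=im[y,245:300].astype(int);g=cv2.Sobel(im[y:y+1,245:300].mean(2).astype(np.float32),cv2.CV_32F,1,0,ksize=3)[0]
    print(y,np.argsort(-abs(g))[:4]+245)
q=unproj(m,[(263.2,120),(276.3,241)],199);d=q[0]-q[1];print(q,np.degrees(np.arctan2(d[1],d[0])))
E
```

```text
130 [278 276 251 249]
145 [279 277 253 251]
160 [253 278 280 254]
225 [285 284 283 282]
235 [291 254 293 255]
[[571.43003359  45.54727976 199.        ]
 [542.2680655  -11.36912318 199.        ]] 62.87099038346533
```

```bash
python3 drive.py '0 0 0 0 0 -5.5;0 0 0 0 0 0;0 0 0 0 0 0;0 0 0 0 0 0;0 0 0 0 0 0' 18 60
python3 drive.py '0 0 0 0 0 0;0 0 0 0 0 3;0 0 0 0 0 3;0 0 0 0 0 2;0 0 0 0 0 0'
python3 go.py 533.4 -21.3 203.5 49
python3 drive.py '0 0 0 0 0 2;0 0 0 0 0 2;0 0 0 0 0 0'
python3 go.py 533.4 -21.3 203.5 49
```

```text
time_s: 15.0
ee_pos: [533.4, -21.2, 203.0]
ee_rot: [-180.0, 0.0, 62.6]
force: [-1.7, 0.4, -0.4]
gripper_width: 23.6
gripper_force: 60.0
time_s: 15.5
ee_pos: [533.5, -21.0, 203.0]
ee_rot: [-180.0, 0.0, 54.8]
force: [-0.8, 0.7, 0.2]
gripper_width: 23.7
gripper_force: 60.0
t 15.5 pos [533.5 -21.  203. ] rot [-180.     0.    54.8] F [-0.8  0.7  0.2] Tq [0.34 0.25 1.28] w 23.7 q [-3. 15. 96. -0. 69. 32.]
d tool now [-0.2  0.1 -0.5] after turn [-0.2  0.1 -0.5] rotvec [-0.   0.   5.8]
time_s: 15.8
ee_pos: [533.7, -20.7, 203.0]
ee_rot: [180.0, -0.0, 50.9]
force: [-0.6, 2.1, 2.0]
gripper_width: 24.1
gripper_force: 60.0
t 15.8 pos [533.7 -20.7 203. ] rot [180.   -0.   50.9] F [-0.6  2.1  2. ] Tq [0.72 0.17 1.97] w 24.1 q [-3. 15. 96.  0. 69. 36.]
d tool now [-0.6  0.1 -0.5] after turn [-0.6  0.2 -0.5] rotvec [ 0.  -0.   1.9]
```

The stop is confirmed: a pure couple of 2 N·m with no rotation. I'll centre the spanner in its play and lift it out.

```bash
python3 drive.py '0 0 0 0 0 -3;0 0 0 0 0 -3;0 0 0 0 0 -2.5;0 0 0 0 0 0'
python3 go.py 533.4 -21.3 313 59
python3 drive.py '0 0 -3 0 0 0;0 0 -4 0 0 0;0 0 -6 0 0 0;0 0 -8 0 0 0;0 0 -10 0 0 0;0 0 0 0 0 0'
python3 go.py 533.4 -21.3 313 59
```

```text
time_s: 16.2
ee_pos: [533.6, -20.7, 203.0]
ee_rot: [-180.0, -0.1, 59.0]
force: [-0.9, 3.4, 1.5]
gripper_width: 23.6
gripper_force: 60.0
t 16.2 pos [533.6 -20.7 203. ] rot [-1.8e+02 -1.0e-01  5.9e+01] F [-0.9  3.4  1.5] Tq [0.84 0.19 0.1 ] w 23.6 q [-4. 15. 96.  0. 69. 27.]
d tool now [  -0.4    0.  -110. ] after turn [-6.0e-01  1.0e-01 -1.1e+02] rotvec [-0.  -0.1 -0. ]
time_s: 16.8
ee_pos: [534.3, -21.9, 236.4]
ee_rot: [179.8, -0.0, 59.1]
force: [0.7, 0.0, -8.5]
gripper_width: 23.7
gripper_force: 60.0
t 16.8 pos [534.3 -21.9 236.4] rot [179.8  -0.   59.1] F [ 0.7  0.  -8.5] Tq [-0.03 -0.17  0.  ] w 23.7 q [-4. 14. 93. -0. 73. 27.]
d tool now [  0.1  -0.8 -76.6] after turn [  0.   -1.1 -76.6] rotvec [ 0.2 -0.   0.1]
```

Lift-out is clean. I'm raising it over the nose and carrying it to a point on the rack axis, 150 mm in front of the bands.

```bash
python3 drive.py '0 0 -15 0 0 0;0 0 -25 0 0 0;0 0 -20 0 0 0;0 0 0 0 0 0'
python3 drive.py '8 -10 0 0 0 0;17 -21 0 0 0 0;25 -31 0 0 0 0;27 -33 0 0 0 0;27 -33 0 0 0 0;25 -31 0 0 0 0;15 -19 0 0 0 0;8 -10 0 0 0 0'
python3 drive.py '0 0 0 0 0 -5;0 0 0 0 0 -8;0 0 0 0 0 -8;0 0 0 0 0 -8;0 0 0 0 0 -8;0 0 0 0 0 -8;0 0 0 0 0 -8;0 0 0 0 0 -6.3'
python3 drive.py '0 0 0 0 0 0;0 0 0 0 0 0'
python3 go.py 451.1 205 200 118.4
```

```text
time_s: 17.2
ee_pos: [535.0, -21.7, 297.6]
ee_rot: [179.6, -0.2, 59.1]
force: [0.0, -0.1, -8.4]
gripper_width: 23.7
gripper_force: 60.0
time_s: 18.0
ee_pos: [447.8, 207.6, 292.5]
ee_rot: [-179.8, 0.1, 59.3]
force: [-0.1, 0.7, -8.4]
gripper_width: 23.5
gripper_force: 60.0
time_s: 18.8
ee_pos: [449.6, 204.9, 292.8]
ee_rot: [-179.8, 0.0, 118.7]
force: [-0.8, 0.5, -8.2]
gripper_width: 23.7
gripper_force: 60.0
time_s: 19.0
ee_pos: [449.9, 205.2, 293.2]
ee_rot: [-179.9, 0.0, 118.3]
force: [1.0, 0.4, -8.5]
gripper_width: 23.8
gripper_force: 60.0
t 19.0 pos [449.9 205.2 293.2] rot [-179.9    0.   118.3] F [ 1.   0.4 -8.5] Tq [ 0.01 -0.16 -0.02] w 23.8 q [23.  9. 91. -0. 80. -5.]
d tool now [-0.7  1.1 93.2] after turn [-0.7  1.  93.2] rotvec [-0.1  0.  -0.1]
```

```bash
python3 drive.py '0 0 10 0 0 0;-0.7 1 20 0 0 0;0 0 22 0 0 0;0 0 20 0 0 0;0 0 15 0 0 0;0 0 6 0 0 0;0 0 0 0 0 0;0 0 0 0 0 0'
python3 - <<'E'
from h import *
m=env.camera_model("scene");im=env.grab_frame("scene");s=env.state();print(s["ee_pos"],s["ee_rot"])
t=env.grab_frame("top");cv2.imwrite("pics/s6.png",im);cv2.imwrite("pics/t6.png",t)
a=np.zeros((600,800,3),np.uint8);a[:,:400]=tile(im,300,180,133,200,400,600);a[:300,400:]=tile(t,100,145,133,100,400,300)
cv2.imwrite("pics/c6.png",a)
E
```

```text
time_s: 19.8
ee_pos: [452.0, 205.7, 201.4]
ee_rot: [179.9, 0.0, 118.4]
force: [0.5, 0.2, -7.7]
gripper_width: 23.6
gripper_force: 60.0
[452.19053311 205.77411304 201.78557311] [1.79882182e+02 1.71982245e-02 1.18398483e+02]
```

View pics/c6.png

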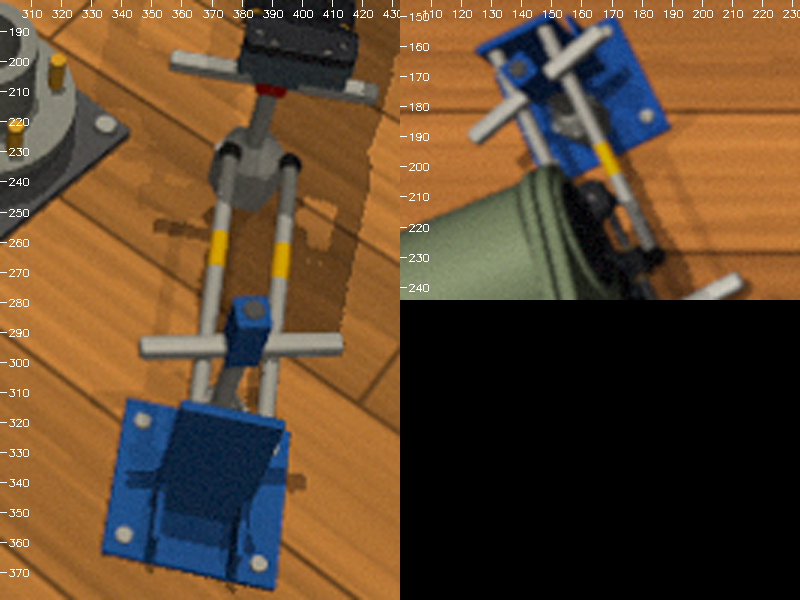

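The scene picture shows the shank at (387,215), in line with the gap between the ball tips (377,231) and (397,234), with the bar above them. Sliding in along the rails.

```bash
python3 drive.py '0 5 0 0 0 0;0 10 0 0 0 0;0 13 0 0 0 0;0 13 0 0 0 0;0 13 0 0 0 0;0 13 0 0 0 0;0 8 0 0 0 0;0 0 0 0 0 0'
python3 drive.py '0 6 0 0 0 0;0 12 0 0 0 0;0 14 0 0 0 0;0 14 0 0 0 0;0 12 0 0 0 0;0 10 0 0 0 0;0 5 0 0 0 0;0 0 0 0 0 0'
python3 drive.py '0 0 0 0 0 0;0 0 0 0 0 0'
python3 go.py 583 276.3 184 118.4
```

```text
time_s: 20.7
ee_pos: [518.7, 241.9, 200.6]
ee_rot: [180.0, 0.0, 118.4]
force: [-0.1, 0.2, -8.7]
gripper_width: 23.8
gripper_force: 60.0
time_s: 21.5
ee_pos: [582.2, 276.2, 200.6]
ee_rot: [-180.0, 0.0, 118.4]
force: [0.9, 0.3, -8.0]
gripper_width: 23.7
gripper_force: 60.0
time_s: 21.7
ee_pos: [581.2, 275.6, 200.9]
ee_rot: [-180.0, 0.0, 118.4]
force: [-0.1, 0.0, -9.1]
gripper_width: 23.7
gripper_force: 60.0
t 21.7 pos [581.2 275.6 200.9] rot [-180.     0.   118.4] F [-0.1  0.  -9.1] Tq [ 0.02 -0.15  0.  ] w 23.7 q [24. 25. 81. -0. 74. -4.]
d tool now [-0.3  2.  16.9] after turn [-0.3  2.  16.9] rotvec [-0.  0.  0.]
```

```bash
python3 drive.py '0 1.5 3 0 0 0;0 0 5 0 0 0;0 0 4 0 0 0;0 0 2 0 0 0;0 0 0 0 0 0;0 0 0 0 0 0'
python3 drive.py '0 0 1.5 0 0 0;0 0 0 0 0 0'
python3 drive.py '0 0 1 0 0 0;0 0 0 0 0 0'
python3 go.py 583 276.3 183 118.4
python3 - <<'E'
from h import *
im=env.grab_frame("scene");t=env.grab_frame("wrist");cv2.imwrite("pics/s7.png",im)
a=np.zeros((600,800,3),np.uint8);a[:,:500]=tile(im,325,220,100,120,500,600);a[:225,500:]=cv2.resize(t,(300,225))
cv2.imwrite("pics/c7.png",a)
E
```

```text
time_s: 22.3
ee_pos: [583.0, 276.7, 186.9]
ee_rot: [180.0, 0.0, 118.4]
force: [-0.0, 0.1, -8.2]
gripper_width: 23.9
gripper_force: 60.0
time_s: 22.5
ee_pos: [582.9, 276.6, 185.4]
ee_rot: [-180.0, 0.0, 118.4]
force: [-0.3, 0.1, -8.7]
gripper_width: 23.9
gripper_force: 60.0
time_s: 22.7
ee_pos: [582.9, 276.6, 184.3]
ee_rot: [-180.0, 0.0, 118.4]
force: [0.6, -0.2, -8.9]
gripper_width: 23.7
gripper_force: 60.0
t 22.7 pos [582.9 276.6 184.3] rot [-180.     0.   118.4] F [ 0.6 -0.2 -8.9] Tq [ 0.04 -0.1   0.04] w 23.7 q [24. 26. 82. -0. 72. -4.]
d tool now [-0.3 -0.1  1.3] after turn [-0.3 -0.1  1.3] rotvec [-0.  0.  0.]
```

View pics/c7.png

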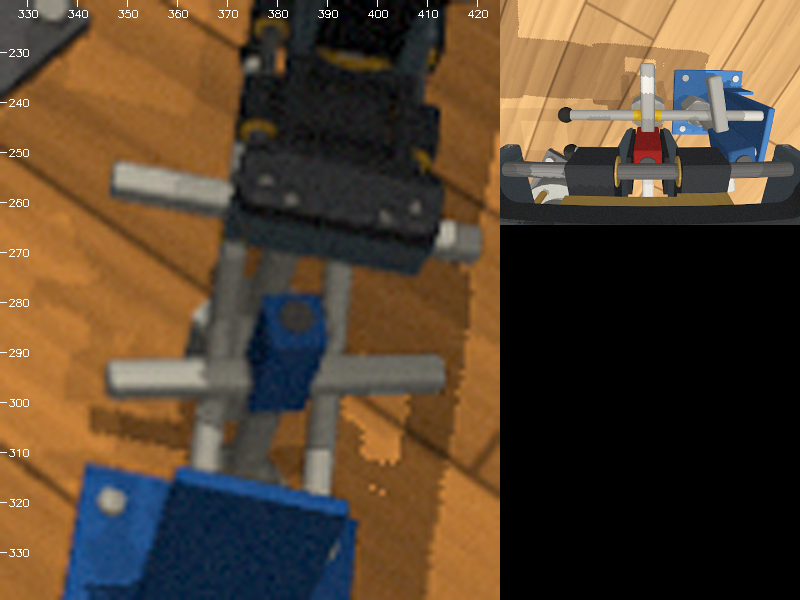

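The wrist inset shows the bar square across the rails, with yellow showing on both sides of it, so it's over the bands. The small spanner is untouched. Lowering to contact.

```bash
python3 drive.py '0 0 1 0 0 0;0 0 0 0 0 0'
python3 drive.py '0 0 0.6 0 0 0;0 0 0 0 0 0'
python3 go.py 583 276.3 183 118.4
python3 - <<'E'
from h import *
m=env.camera_model("wrist");t=env.grab_frame("wrist");cv2.imwrite("pics/w8.png",t)
h=cv2.cvtColor(t,cv2.COLOR_BGR2HSV);k=cv2.inRange(h,(20,130,90),(34,255,255));k[240:]=0
n,l,s,c=cv2.connectedComponentsWithStats(k)
for i in range(1,n):
    if s[i,4]>15: print(s[i],c[i].round(1),unproj(m,[c[i]],162).round(1))
E
```

```text
time_s: 23.0
ee_pos: [582.9, 276.6, 183.3]
ee_rot: [-180.0, 0.0, 118.4]
force: [0.7, -0.5, -9.0]
gripper_width: 23.8
gripper_force: 60.0
time_s: 23.2
ee_pos: [582.9, 276.6, 183.2]
ee_rot: [180.0, 0.0, 118.4]
force: [-0.4, -0.4, -6.3]
gripper_width: 23.9
gripper_force: 60.0
t 23.2 pos [582.9 276.6 183.2] rot [180.    0.  118.4] F [-0.4 -0.4 -6.3] Tq [-0.04  0.05  0.03] w 23.9 q [24. 26. 83. -0. 72. -4.]
d tool now [-0.3 -0.1  0.2] after turn [-0.3 -0.1  0.2] rotvec [0. 0. 0.]
[249 205  14  21 274] [255.8 215.2] [[561.5 290.6 162. ]]
[289 205  12  21 244] [294.4 215.3] [[581.4 301.2 162. ]]
```

The band is visible symmetrically (columns 249–262 and 289–300, bar between), so it's centred. Settling fully, releasing and retracting.

```bash
python3 drive.py '0 0 0.5 0 0 0;0 0 0 0 0 0'
python3 drive.py '0 0 0 0 0 0;0 0 0 0 0 0;0 0 0 0 0 0;0 0 0 0 0 0;0 0 0 0 0 0' 58
python3 drive.py '0 0 -5 0 0 0;0 0 -10 0 0 0;0 0 -20 0 0 0;0 0 -30 0 0 0;0 0 -30 0 0 0;0 0 -20 0 0 0;0 0 -10 0 0 0;0 0 0 0 0 0'
python3 go.py 470 60 310 118.4
```

```text
time_s: 23.45
ee_pos: [583.0, 276.7, 183.1]
ee_rot: [180.0, 0.0, 118.4]
force: [-2.0, -0.4, -2.9]
gripper_width: 23.9
gripper_force: 60.0
time_s: 23.95
ee_pos: [583.2, 276.7, 182.6]
ee_rot: [180.0, 0.0, 118.4]
force: [0.0, -0.2, -0.3]
gripper_width: 57.8
gripper_force: 0.0
time_s: 24.75
ee_pos: [583.5, 276.9, 309.3]
ee_rot: [179.8, 0.0, 118.4]
force: [0.1, 0.9, 0.1]
gripper_width: 58.1
gripper_force: 0.0
t 24.75 pos [583.5 276.9 309.3] rot [179.8   0.  118.4] F [0.1 0.9 0.1] Tq [ 0.05 -0.11 -0.01] w 58.1 q [24. 23. 69. -0. 88. -4.]
d tool now [-136.7 -203.1   -1.4] after turn [-136.8 -203.    -0.7] rotvec [0.2 0.  0. ]
```

```bash
python3 drive.py '-8 -12 0 0 0 0;-20 -30 0 0 0 0;-25 -38 0 0 0 0;-25 -38 0 0 0 0;-20 -30 0 0 0 0;-8 -12 0 0 0 0;0 0 0 0 0 0;0 0 0 0 0 0'
python3 - <<'E'
from h import *
im=env.grab_frame("scene");t=env.grab_frame("top");cv2.imwrite("pics/s9.png",im);cv2.imwrite("pics/t9.png",t)
a=np.zeros((600,800,3),np.uint8);a[:,:400]=tile(im,325,220,80,120,400,600);a[:300,400:]=tile(t,100,145,133,100,400,300);a[300:,400:]=cv2.resize(im,(400,300))
cv2.imwrite("pics/c9.png",a)
E
```

```text
time_s: 25.55
ee_pos: [493.2, 108.0, 306.9]
ee_rot: [180.0, -0.0, 118.4]
force: [0.3, -0.3, -0.1]
gripper_width: 58.0
gripper_force: 0.0
```

View pics/c9.png

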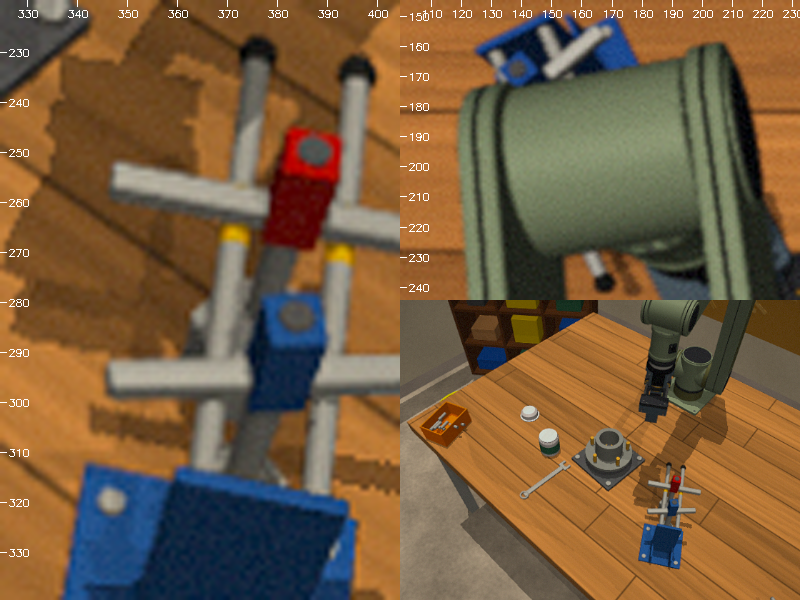

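The final picture shows the red spanner hanging upright, its bar resting on both rails at the yellow bands. The other things are where they were and the arm is clear. Handing in.

```bash
python3 -c "
from workcell import env
print(env.job_done())"
```

```text
the job is handed in; nothing more can be done
None
```

I turned the nut clockwise with the seated spanner until it hit a hard stop (about 2 N·m, felt twice), then hung the spanner upright on the yellow bands, left the other things alone and handed the job in at about 26 s; the nut turned only about 0.9 rad, so I take it that it did not start at zero, but I couldn't read its angle to check.

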